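# Rack the dipped test tile and hang up the dipping basket

## Task

Lift the green test tile out of the wire dipping basket and gently stand it upright, fully down, in the one empty slot of the wooden drying rack, the slot with the orange tag. Then hang the empty basket by its red handle on the twin hooks of the drip stand, so that it hangs level and free from both hooks. Leave the other tiles, the jars, brush pot, bowl and mug where they are.

Things in the scene. Friction and masses are not known exactly. Their poses are not given: they have to be found in the camera images.
- tile: an upright rectangular glaze test tile, 50 mm wide (its x), 8 mm thick (its y), 110 mm tall (its z), foot end bare terracotta, origin at the centre of its underside; green. It starts 18 mm deep in a slot of the basket's white cradle (underside 10 mm above the table, its x along the basket's x); grip it across its thickness near the top.
- basket: loose wire basket, 180 mm (x) by 130 mm (y), walls 40 mm high, about 0.4 kg; origin at the centre of its underside, z up. A white cradle has slots along x at x = -50 and +50 mm; the tile stands in the +x one. Rigid red handle over the middle: round bar 10 mm thick, straight along y, on upright legs at y = -62 and +62 mm.
- bail (a point): middle of the straight red handle bar, 125 mm above the basket's underside, inside a black grip block 30 mm long (y), 13 mm thick (x), 20 mm high, centred there; to be pinched across x. y runs along the bar (axes as the basket's).
- rack: fixed wooden rack, 90 mm (x) by 200 mm (y), 40 mm high, origin at the centre of its underside; three slots in its top at y = -72, 0, +72 mm, each 56 mm long (x), 12 mm wide (y), 30 mm deep (floor 10 mm above the table), mouths chamfered 3 mm. Two hold other tiles; which one is empty varies.
- slot_tag: orange tag that marks the empty slot: it clips over the rack's edge at the slot's -x end, a thin liner covers the slot's floor. Origin at the centre of the slot's floor, 30 mm below the rack's top, where the middle of the tile's underside belongs; x along the slot, y across it, z up.
- tile_blue: an upright rectangular glaze test tile, 50 mm wide (its x), 8 mm thick (its y), 110 mm tall (its z), foot end bare terracotta, origin at the centre of its underside; blue, standing in another slot of the rack; a bystander.
- tile_yellow: an upright rectangular glaze test tile, 50 mm wide (its x), 8 mm thick (its y), 110 mm tall (its z), foot end bare terracotta, origin at the centre of its underside; yellow, standing in another slot of the rack; a bystander.
- drip_stand: fixed: grey plate 240 x 160 x 8 mm, x -85 to +155; two 8 mm steel rods at y = -36 and +36 mm rise at x = +130 mm, run level to -x at 269 mm height and end in V hooks open upwards, centred at x = 0, 44 mm wide, 22 mm deep (rod's centre line: lowest 247 mm, tips 269 mm high). Slide the handle on from -x. Origin on the table, below the middle between the hooks.
- hook_seat (a point): midway between the two hooks, 260 mm above the table: where the middle of the handle bar is when the bar rests in both hooks, along the stand's y (axes as the stand's).
- jar_white: bystander: white closed jar, 60 mm across, 85 mm high; origin at the centre of its underside.
- jar_amber: bystander: amber closed jar, 56 mm across, 80 mm high; origin at the centre of its underside.
- brush_pot: bystander: white pot with brushes, 72 mm across, 180 mm high with the brushes; origin at the centre of its underside.
- bowl: bystander: terracotta bowl, 100 mm across, 45 mm high; origin at the centre of its underside.
- mug: bystander: blue mug, 76 mm across, 80 mm high, handle at its +y; origin at the centre of its underside.
Mind the look-alikes: they are no part of the job. Leave any yellow look-alike of the basket alone.

How it is judged:
By the outcome, as a careful person would: the job done as asked, in the order asked, and still so for the second after the job is handed in, with the robot touching nothing.
It also fails if it takes over 72 s, if anything falls off the work surface, if the arm or the gripper's body presses on something with over 40 N, if the wrist force passes 120 N, or if a joint passes its speed limit or range.

## Robot

A 7-joint arm with a two-finger parallel gripper is mounted at the origin on the work surface. World frame = base frame: x ahead of the robot, y to its left, z up, the work surface at z = 0. Lengths are in m, angles in rad, forces in N, time in s.
With the tool pointing down it reaches from about 0.425 to 0.875 m from the base axis. Payload 4.7 kg.
Tool frame: the origin (TCP) lies on the centre line of the jaws, within the pads' length; the fingertips stand 14 mm ahead of it and the grasp point (between the pads) lies 5 mm behind it; z points along the fingers, y is the line along which they close (so a half turn about z gives the same grasp; the last joint's range is limited). The gripper opens to 87 mm and grips with 3 to 60 N. Pads are 19 mm wide; open, the fingers measure 117 mm over their backs; the gripper's body (75 mm by 190 mm) begins 51 mm behind the grasp point.
Start: joints at [1.127, 0.321, -0.07, 1.45, 0.023, 1.371, -0.057], TCP at [0.287, -0.583, 0.204] pointing down, gripper open.
Joint ranges: [-2.86, 2.86], [-0.3, 2.09], [-1.38, 1.24], [0.06, 2.45], [-1.56, 4.7], [0.09, 2.05], [-2.69, 2.69]. Speed limits (rad/s): [2.57, 2.57, 3.14, 3.14, 3.14, 3.14, 3.14].

## Interface

Orientations are given as a rotation vector (axis times angle).
In Python, from bench import ctrl gives the robot as it stands.
- The arm moves only by the tool send_rows, never from a script. Its argument "steps" is a list of rows, each an object of numbers: "tx", "ty", "tz": the shift along the tool's x, y, z in units of 60 mm (1.0 is 60 mm); "turn": the turn about the tool's z in units of 8 degrees (1.0 is 8 degrees); "grip": the opening, from 0 (shut) to 1 (fully open). A call has 1 to 12 rows; each row shifts and turns the commanded pose from where the row before left it, along the tool's axes as they then stand; what a row does not reach is not made up. A row lasts 1/8 s, in which the tool goes at most 62.5 mm and 10.7 degrees, less where a joint would pass 70% of its speed; a pose out of reach is approached as far as the arm can. A call is refused whole if a number of a shift passes 1 or a number of a turn 1, either way. A call with a gripper value outside its range is refused whole. The fingers move at their own pace and stop on an object; "newtons" is the grip in N (left out, the last holds). Time passes only in rows, so rows that do not move let the fingers close. It gives the time, the measured TCP pose, the force, the opening and the grip force at its end, in the units of the state.
- ctrl.get_state(): the state, without advancing time (a new reading comes with each control period).
- ctrl.get_image(name): name is "scene" or "side" or "wrist"; returns a dict with "pixels" (420x560x3 uint8, red, green, blue), "K" (3x3 intrinsics, pixels), "dist" ([k1, k2, p1, p2, k3] as OpenCV has them; the pictures are not rectified), "cam_to_world" (4x4, takes a point from camera to world coordinates); the wrist camera has in their place "T_tool_cam" (4x4, takes a point from camera to tool coordinates, whose origin is the TCP and whose axes are the flange's). Camera axes: x right, y down, z forward; pixel columns grow to the right and rows downward; lengths in m; the calibration is good to about 2 mm. A picture is of the moment at which its call begins: read the wrist's pose just before it. There is no depth.
- ctrl.close_job(): hands the job in; it is judged then, once.
The state is a dict: "time": time; "joint_positions": joint angles; "qd": joint speeds; "joint_torque": joint torques, N m; "position": TCP position; "tool_rot": TCP orientation; "ft_force": force on the tool from outside, world axes, zero at the start; "torque": the same for the moment, N m; "grip_width": opening from 0.0 (shut) to 1.0 (fully open); "grip_force": force on a finger pad.
Only numpy, scipy, OpenCV 4.12 (cv2) and the standard library are available. Lean on these libraries where they do the work, as an engineer would, in place of code of your own. Each camera call takes 0.05 s, during which the arm holds its last target. There are 200 camera calls.

## Working session

There is one attempt and no reset: what is moved stays moved. The work goes in short steps, Python scripts to look and compute and a tool call to move; the robot and the scene stay as the last step left them, time stands still between calls to the robot, and variables do not carry over. Pictures are saved under pics/ and viewed, at most 10 in all, crops included, and the job is handed in when it is done.

Besides the shell and the picture viewer there is one more tool, called after "Call:" as a command line: name --argument value ..., lists and objects as JSON in quotes. send_rows: Moves the arm, as the interface text tells. Its arguments: {"type":"object","properties":{"steps":{"type":"array"},"newtons":{"type":"number"}},"required":["steps"]}

```bash
mkdir -p pics; ls
cat > h.py <<'E'
import numpy as np, cv2
from bench import ctrl
def grab(n):
    s=ctrl.get_state(); im=ctrl.get_image(n)
    px=np.ascontiguousarray(im["pixels"][:,:,::-1])
    K=np.array(im["K"]);d=np.array(im["dist"],float)
    if n=="wrist":
        T=np.eye(4);T[:3,:3]=cv2.Rodrigues(np.array(s["tool_rot"],float))[0];T[:3,3]=s["position"];T=T@np.array(im["T_tool_cam"])
    else:T=np.array(im["cam_to_world"])
    return px,K,d,T
def ray(uv,K,d,T):
    p=cv2.undistortPoints(np.array([[uv]],float),K,d)[0,0]
    return T[:3,3],T[:3,:3]@np.array([p[0],p[1],1.])
def onz(uv,K,d,T,z):
    o,r=ray(uv,K,d,T); return o+r*(z-o[2])/r[2]
def proj(P,K,d,T):
    P=np.atleast_2d(np.array(P,float));Ti=np.linalg.inv(T)
    return cv2.projectPoints(P@Ti[:3,:3].T+Ti[:3,3],np.zeros(3),np.zeros(3),K,d)[0][:,0]
def tri(rs):
    A=0;b=0
    for o,r in rs:
        r=r/np.linalg.norm(r);M=np.eye(3)-np.outer(r,r);A=A+M;b=b+M@o
    return np.linalg.solve(A,b)
def save(tag,*names):
    for n in names:
        px,K,d,T=grab(n);cv2.imwrite(f"pics/{tag}_{n}.png",px);np.savez(f"pics/{tag}_{n}.npz",px=px,K=K,d=d,T=T)
def load(tag,n):
    z=np.load(f"pics/{tag}_{n}.npz");return z["px"],z["K"],z["d"],z["T"]
E
python3 - <<'E'
from h import *
save("a","scene","side","wrist")
a=[cv2.imread(f"pics/a_{n}.png") for n in("scene","side")]
for n in("scene","side","wrist"):
    _,K,d,T=load("a",n);print(n,T.round(3).tolist(),K[0,0])
s=ctrl.get_state();print(s)
E
```

```text
pics
scene [[0.236, 0.583, -0.778, 1.491], [0.972, -0.128, 0.198, -0.24], [0.016, -0.802, -0.597, 0.902], [0.0, 0.0, 0.0, 1.0]] 394.73289186625874
side [[-0.987, -0.103, 0.122, 0.35], [-0.16, 0.61, -0.776, 0.89], [0.005, -0.785, -0.619, 0.867], [0.0, 0.0, 0.0, 1.0]] 464.32342679834215
wrist [[0.442, -0.864, -0.244, 0.354], [-0.897, -0.426, -0.117, -0.551], [-0.002, 0.27, -0.963, 0.384], [0.0, 0.0, 0.0, 1.0]] 306.3026603560611
{'time': 0.15, 'joint_positions': array([ 1.12705053,  0.32167809, -0.07007735,  1.45139594,  0.02264261,
        1.37080413, -0.05688912]), 'qd': array([-0.00194868, -0.00336094, -0.00025973, -0.004979  , -0.0014835 ,
        0.00114158, -0.00130744]), 'joint_torque': array([-2.77347490e-04, -4.91794503e+01, -4.04701671e-01, -3.12877929e+01,
       -6.38943049e-02,  4.03541420e-02,  1.15041034e-04]), 'position': array([ 0.28705079, -0.58268251,  0.20319568]), 'tool_rot': array([-3.05823135e+00, -7.12650091e-01,  7.31710057e-04]), 'ft_force': array([0.33557672, 0.22517812, 0.04413883]), 'torque': array([0.0227368 , 0.00444668, 0.05187486]), 'grip_force': 0.0, 'grip_width': 0.9977547915334322}
```

View pics/a_scene.png

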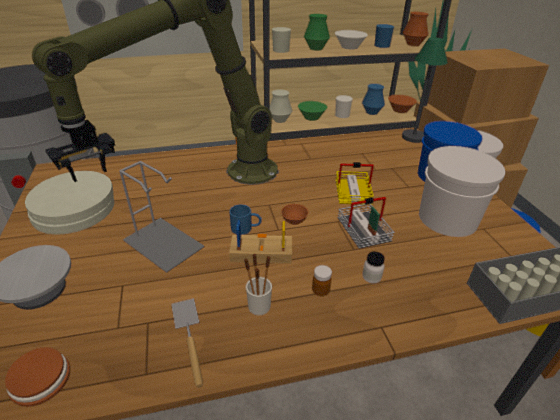

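View pics/a_side.png

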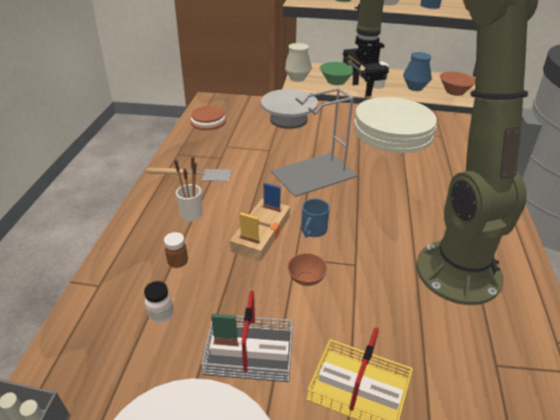

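The scene view shows the robot's workplace: grey wire basket with the green tile at (365,222), yellow look-alike basket at (353,185) with no tile, rack at (262,245) with an orange tag in its middle slot, and drip stand at (160,240). In the side view the grey basket is at (250,345) and the yellow one at (360,380). The grey basket holding the green tile fits the description. I'll confirm with a crop.

Run:
```python
from h import *
a,b=load("a","scene")[0],load("a","side")[0]
f=lambda im,x,y:cv2.resize(im[y:y+75,x:x+100],(400,300),interpolation=cv2.INTER_CUBIC)
o=np.vstack([np.hstack([f(a,315,180),f(b,200,290)]),np.hstack([f(a,215,205),f(b,215,180)])])
cv2.imwrite("pics/crop1.png",o)
```

```text
(no output)
```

View pics/crop1.png

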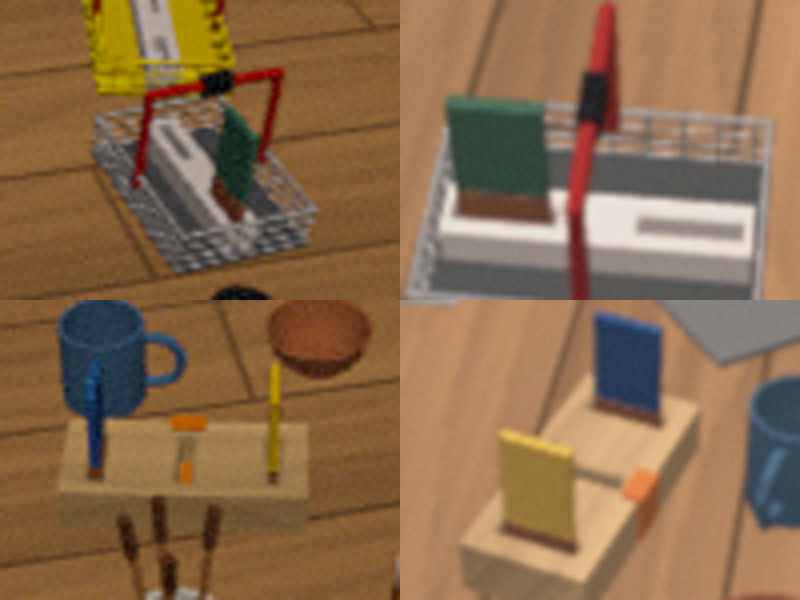

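The crop confirms it: the green tile stands in the near (+x) slot of the grey basket with the red handle and black grip. The middle rack slot carries the orange tag and is empty. Next are the coarse positions.

Run:
```python
from h import *
A=load("a","scene")[1:];B=load("a","side")[1:]
t=lambda p,q:tri([ray(p,*A),ray(q,*B)]).round(4)
def chk(n,p,q):
    P=t(p,q);print(n,P,"reproj",(proj(P,*A)[0]-p).round(1),(proj(P,*B)[0]-q).round(1))
chk("bail",(369.5,200.7),(248.2,314.5))
chk("tile+x",(378,215.7),(212,314.5));chk("tile-x",(372,207),(236.2,315.7))
for p in [(231.5,236),(292,237),(292,253),(230.5,251.7)]:print("rack sc",onz(p,*A,.04).round(4))
for p in [((462-400)/4+215,180+(546-300)/4),((582-400)/4+215,180+(580-300)/4),((700-400)/4+215,180+(405-300)/4)]:print("rack sd",onz(p,*B,.04).round(4))
chk("tag",(215+188/4,205+123/4),(215+241/4,180+178/4))
# stand plate corners
for p in[(124,241),(162,220),(203,243),(167,268)]:print("plate sc",onz(p,*A,.008).round(4))
for p in[(272,174),(330,156),(356,177),(300,192)]:print("plate sd",onz(p,*B,.008).round(4))
```

```text
bail [0.4921 0.3208 0.1253] reproj [-0.7 -0.5] [-1.1  0.9]
tile+x [0.5655 0.3225 0.1137] reproj [-0.2 -0.2] [-0.4  0.3]
tile-x [0.5169 0.3206 0.1162] reproj [-0.7 -0.5] [-1.   0.9]
rack sc [ 0.4769 -0.1544  0.04  ]
rack sc [0.5259 0.042  0.04  ]
rack sc [0.6015 0.0221 0.04  ]
rack sc [ 0.5528 -0.168   0.04  ]
rack sd [0.6003 0.0256 0.04  ]
rack sd [0.517 0.044 0.04 ]
rack sd [ 0.4663 -0.1476  0.04  ]
tag [ 0.4965 -0.0562  0.0417] reproj [-0.5 -0.6] [-0.7  0.7]
plate sc [ 0.3863 -0.5128  0.008 ]
plate sc [ 0.2955 -0.3863  0.008 ]
plate sc [ 0.4546 -0.2505  0.008 ]
plate sc [ 0.5495 -0.3707  0.008 ]
plate sd [ 0.5513 -0.3461  0.008 ]
plate sd [ 0.371  -0.4887  0.008 ]
plate sd [ 0.279  -0.3754  0.008 ]
plate sd [ 0.4496 -0.2634  0.008 ]
```

Run:
```python
from h import *
a,b=load("a","scene")[0],load("a","side")[0]
f=lambda im,x,y:cv2.resize(im[y:y+120,x:x+80],(400,600),interpolation=cv2.INTER_CUBIC)
cv2.imwrite("pics/crop2.png",np.hstack([f(a,115,152),f(b,280,80)]))
```

```text
(no output)
```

View pics/crop2.png

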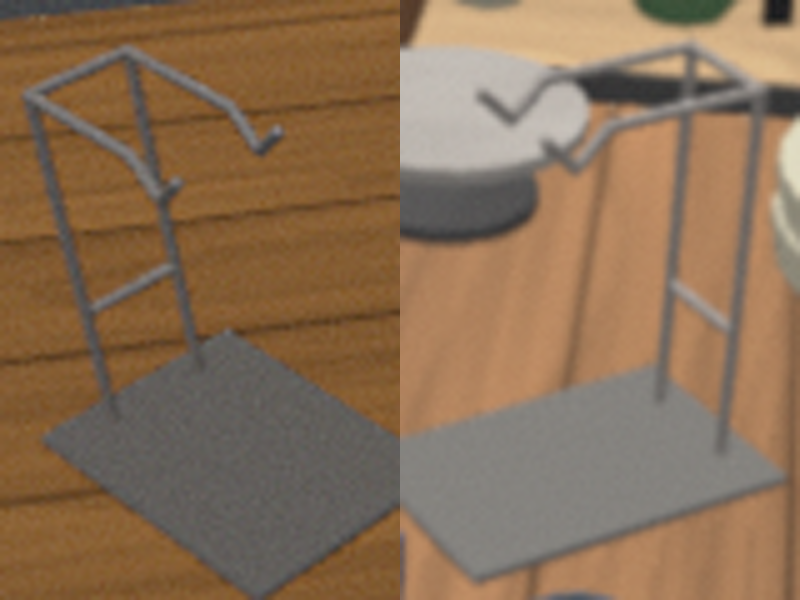

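The drip stand is clear here. The V hook bottoms are at scene (147.6,192) and (167,182), and at side (302.6,104) and (315.6,114).

Run:
```python
from h import *
A=load("a","scene")[1:];B=load("a","side")[1:]
def chk(n,p,q):
    P=tri([ray(p,*A),ray(q,*B)]);print(n,P.round(4),"reproj",(proj(P,*A)[0]-p).round(1),(proj(P,*B)[0]-q).round(1));return P
c=lambda x,y:(115+x/5,152+y/5)
e=lambda x,y:(280+(x-400)/5,80+y/5)
V1=chk("V1",c(163,198),e(514,121));V2=chk("V2",c(261,150),e(577,169))
T1=chk("tip1",c(178,183),e(482,95));T2=chk("tip2",c(279,131),e(546,145))
S1=chk("rear1",c(32,94),e(690,48));S2=chk("rear2",c(129,50),e(758,88))
print(np.linalg.norm(V1-V2),np.linalg.norm(S1-V1),np.linalg.norm(S2-V2),(V1+V2)/2,(S1+S2)/2)
D=(S1+S2)/2-(V1+V2)/2;L=V2-V1
print("x dir yaw",np.degrees(np.arctan2(D[1],D[0])),"y dir",np.degrees(np.arctan2(L[1],L[0])))
```

```text
V1 [ 0.4647 -0.389   0.2447] reproj [0.1 0.1] [ 0.1 -0.1]
V2 [ 0.4219 -0.3325  0.2442] reproj [-0. -0.] [-0.  0.]
tip1 [ 0.4834 -0.3764  0.2659] reproj [0.  0.1] [ 0.  -0.1]
tip2 [ 0.4392 -0.3183  0.2659] reproj [0.1 0.2] [ 0.1 -0.2]
rear1 [ 0.3641 -0.4666  0.2666] reproj [0.1 0.2] [ 0.1 -0.2]
rear2 [ 0.3214 -0.4108  0.268 ] reproj [-0.1 -0.1] [-0.1  0.1]
0.07090646410451319 0.12886639593641186 0.12957506203882466 [ 0.44328292 -0.36077217  0.24445231] [ 0.34273069 -0.43865288  0.26727727]
x dir yaw -142.24114708115374 y dir 127.12876172456821
```

Call:
send_rows --steps '[{"tz":-1,"turn":1},{"tz":-1,"turn":1},{"tz":-0.5,"turn":1},{"turn":0.28},{"tx":0.5,"ty":-0.8},{"tx":0.5,"ty":-0.8},{"tx":0.5,"ty":-0.8},{"tx":0.5,"ty":-0.8},{"tx":0.5,"ty":-0.8},{"tx":0.5,"ty":-0.8},{"tx":0.5,"ty":-0.8},{"tx":0.5,"ty":-0.8}]'

```text
validation failed for argument at $.st...
```

Call:
send_rows --steps '[{"tx":0,"ty":0,"tz":-1,"turn":1,"grip":1},{"tx":0,"ty":0,"tz":-1,"turn":1,"grip":1},{"tx":0,"ty":0,"tz":-0.5,"turn":1,"grip":1},{"tx":0,"ty":0,"tz":0,"turn":0.28,"grip":1},{"tx":0.5,"ty":-0.8,"tz":0,"turn":0,"grip":1},{"tx":0.5,"ty":-0.8,"tz":0,"turn":0,"grip":1},{"tx":0.5,"ty":-0.8,"tz":0,"turn":0,"grip":1},{"tx":0.5,"ty":-0.8,"tz":0,"turn":0,"grip":1},{"tx":0.5,"ty":-0.8,"tz":0,"turn":0,"grip":1},{"tx":0.5,"ty":-0.8,"tz":0,"turn":0,"grip":1},{"tx":0.5,"ty":-0.8,"tz":0,"turn":0,"grip":1},{"tx":0.5,"ty":-0.8,"tz":0,"turn":0,"grip":1}]'

```text
time: 1.65
position: [0.5279, -0.1975, 0.3539]
tool_rot: [3.141, -0.001, -0.0]
ft_force: [1.0, -0.0, 0.1]
grip_width: 0.996
grip_force: 0.0
```

Call:
send_rows --steps '[{"tx":0,"ty":-0.8,"tz":0,"turn":0,"grip":1},{"tx":0,"ty":-0.8,"tz":0,"turn":0,"grip":1},{"tx":0,"ty":-0.7,"tz":0,"turn":0,"grip":0.5},{"tx":0,"ty":0,"tz":0,"turn":0,"grip":0.5}]'

```text
time: 2.15
position: [0.5273, -0.0563, 0.3543]
tool_rot: [-3.141, -0.012, -0.001]
ft_force: [0.9, -0.4, 0.6]
grip_width: 0.852
grip_force: 0.0
```

Run:
```python
from h import *
save("r","wrist")
s=ctrl.get_state();print(s["position"],s["tool_rot"],s["joint_positions"].round(2))
im,*C=load("r","wrist")
hsv=cv2.cvtColor(im,cv2.COLOR_BGR2HSV)
m=cv2.inRange(hsv,(5,180,120),(16,255,255))
n,l,st,c=cv2.connectedComponentsWithStats(m)
for i in range(1,n):
    if st[i,4]>20:print(st[i],c[i].round(1),onz(c[i],*C,.04).round(4))
```

```text
[ 0.52725798 -0.05939499  0.35411628] [3.14112388e+00 5.45306856e-03 1.46482777e-04] [ 0.48  0.05 -0.43  1.47  0.02  1.62 -1.52]
```

View pics/r_wrist.png

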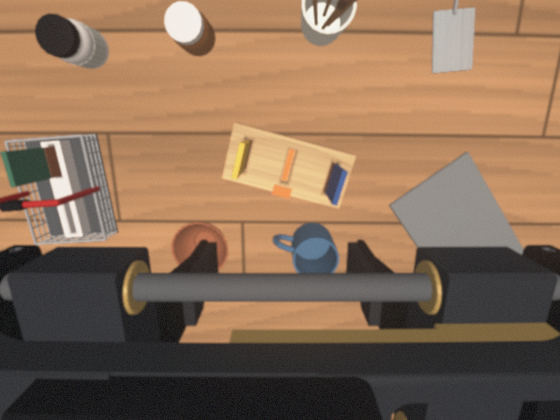

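The wrist view shows the rack with corners (236,124), (355,155), (339,207) and (222,177), and the orange liner in the middle slot at (288,166). The basket is at the left, around (60,190), and the stand plate is at the right.

Run:
```python
from h import *
save("r2","wrist")
s=ctrl.get_state();print(s["position"],s["tool_rot"])
im,*C=load("r2","wrist")
hsv=cv2.cvtColor(im,cv2.COLOR_BGR2HSV);print(hsv[166,288],hsv[191,282],hsv[140,300],hsv[110,300])
m=cv2.inRange(hsv,(4,190,140),(14,255,255));m[210:]=0
n,l,st,c=cv2.connectedComponentsWithStats(m)
for i in range(1,n):
    if st[i,4]>15 :print(st[i],c[i].round(1),onz(c[i],*C,.04).round(4),onz(c[i],*C,.01).round(4),cv2.minAreaRect(np.argwhere(l==i)[:,::-1].astype(np.float32)))
P=[onz(p,*C,.04) for p in[(236,124),(355,155),(339,207),(222,177)]]
print(np.round(P,4),np.mean(P,0))
for i in range(4):
    d=P[(i+1)%4]-P[i];print(np.linalg.norm(d),np.degrees(np.arctan2(d[1],d[0])))
```

```text
[ 0.52722125 -0.06130971  0.353921  ] [ 3.14067591e+00  6.22396222e-04 -3.94324517e-04]
[ 13 135 233] [ 13 163 242] [ 15 112 191] [ 13 121 210]
[[ 0.6015  0.0119  0.04  ]
 [ 0.5542 -0.1768  0.04  ]
 [ 0.4679 -0.1557  0.04  ]
 [ 0.518   0.0378  0.04  ]] [ 0.53537902 -0.07069322  0.04      ]
0.19457158026682228 -104.05812127838819
0.08886969051571922 166.25853818181557
0.19990847583966811 75.47896682844498
0.08738731542231903 -17.23259096147883
```

Run:
```python
from h import *
s0=ctrl.get_state();save("r3","wrist");s=ctrl.get_state();print(s0["position"],s["position"],s["qd"].round(3))
im,*C=load("r3","wrist")
a=cv2.resize(im[115:215,215:365],(750,500),interpolation=cv2.INTER_CUBIC);cv2.imwrite("pics/crop3.png",a)
```

```text
[ 0.52722125 -0.06130971  0.353921  ] [ 0.52718793 -0.06231569  0.35379468] [ 0.014  0.007  0.013 -0.004 -0.001 -0.    -0.004]
```

View pics/crop3.png

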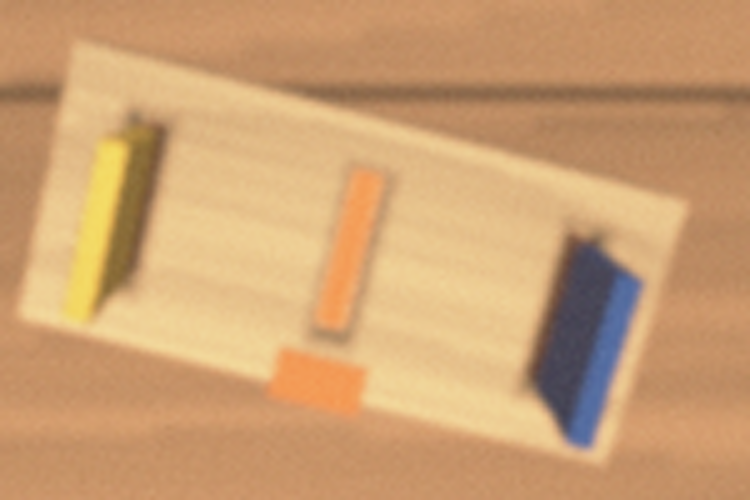

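The enlarged rack crop shows an empty slot centred at crop (350,250), which is image (285,165), with the liner inside and the tag at its -x end.

Run:
```python
from h import *
im,*C=load("r3","wrist")
g=lambda x,y:(215+x/5,115+y/5)
P=[onz(g(*p),*C,.04) for p in[(78,40),(690,203),(603,465),(20,320)]]
print(np.round(P,4),np.mean(P,0))
for i in range(4):
    d=P[(i+1)%4]-P[i];print(np.linalg.norm(d),np.degrees(np.arctan2(d[1],d[0])))
print("liner",onz(g(350,249),*C,.01),[onz(g(*p),*C,.01).round(4).tolist() for p in[(368,168),(333,329)]],"mouth",onz(g(350,250),*C,.04))
# coarse basket from this view
print("grip",onz((13,203),*C,.135))
```

```text
[[ 0.6031  0.018   0.04  ]
 [ 0.5527 -0.1758  0.04  ]
 [ 0.4657 -0.1519  0.04  ]
 [ 0.5149  0.0408  0.04  ]] [ 0.5341072  -0.06722652  0.04      ]
0.20015879597019126 -104.5563920464353
0.09022453217595373 164.6818981141856
0.19892739579375587 75.68979968685235
0.09107132525123185 -14.535130018297409
liner [ 0.53409635 -0.06723415  0.01      ] [[0.5614, -0.0732, 0.01], [0.5064, -0.0614, 0.01]] mouth [ 0.53764822 -0.0669156   0.04      ]
grip [0.49910888 0.30663502 0.135     ]
```

Call:
send_rows --steps '[{"tx":0.23,"ty":-0.8,"tz":0,"turn":0,"grip":0.5},{"tx":0,"ty":-1,"tz":0,"turn":0,"grip":0.5},{"tx":0,"ty":-1,"tz":0.3,"turn":0,"grip":0.5},{"tx":0,"ty":-1,"tz":0.3,"turn":0,"grip":0.5},{"tx":0,"ty":-1,"tz":0.3,"turn":0,"grip":0.5},{"tx":0,"ty":-1,"tz":0,"turn":0,"grip":0.5},{"tx":0,"ty":-0.6,"tz":0,"turn":0,"grip":0.5},{"tx":0,"ty":0,"tz":0,"turn":0,"grip":0.5},{"tx":0,"ty":0,"tz":0,"turn":0,"grip":0.5},{"tx":0,"ty":0,"tz":0,"turn":0,"grip":0.5}]'

```text
time: 3.55
position: [0.5425, 0.3199, 0.3001]
tool_rot: [3.14, -0.006, 0.001]
ft_force: [-0.7, -0.2, 0.1]
grip_width: 0.499
grip_force: 0.0
```

Run:
```python
from h import *
save("t","wrist")
s=ctrl.get_state();print(s["position"],s["tool_rot"],s["joint_positions"].round(2))
im,*C=load("t","wrist")
u,v=proj((.53,.321,.1),*C)[0].astype(int);print(u,v)
x0,y0=max(0,u-75),max(0,v-75);print(x0,y0)
cv2.imwrite("pics/crop4.png",cv2.resize(im[y0:y0+150,x0:x0+160],(800,750))[:600])
```

```text
[0.54228982 0.32020892 0.30023597] [ 3.14050885e+00 -5.82303961e-03  9.32622310e-04] [-0.04  0.32 -0.7   1.33  0.21  1.56 -2.29]
280 194
205 119
```

View pics/crop4.png

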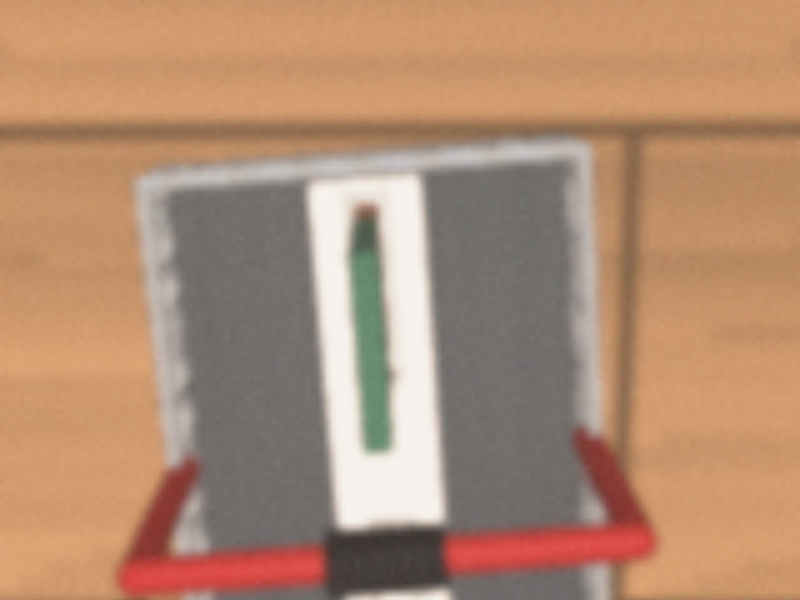

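The crop shows the green tile's top from (366,250) to (377,452), with the foot straight beneath, and the red bar from (125,575) to (650,540) with the grip block at (386,560).

Run:
```python
from h import *
im,*C=load("t","wrist")
g=lambda x,y:(205+x/5,119+y/5)
a=onz(g(366,250),*C,.12);b=onz(g(377,452),*C,.12);d=a-b
print(a,b,(a+b)/2,np.linalg.norm(d),np.degrees(np.arctan2(d[1],d[0])))
a=onz(g(125,575),*C,.125);b=onz(g(650,540),*C,.125);d=a-b
print((a+b)/2,np.linalg.norm(d),np.degrees(np.arctan2(d[1],d[0]))-90)
print(onz(g(386,560),*C,.13))
a=onz(g(140,180),*C,.04);b=onz(g(590,145),*C,.04);d=a-b
print((a+b)/2,np.linalg.norm(d),np.degrees(np.arctan2(d[1],d[0]))-90)
```

```text
[0.56573217 0.32358635 0.12      ] [0.51621306 0.32128096 0.12      ] [0.54097261 0.32243366 0.12      ] 0.04957274308244366 2.6655155826713406
[0.49061124 0.31903312 0.125     ] 0.12959490917445055 3.7584776363701025
[0.49177597 0.31920243 0.13      ]
[0.57930867 0.32481438 0.04      ] 0.1283077625112917 4.115932103496306
```

Call:
send_rows --steps '[{"tx":-0.02,"ty":-0.03,"tz":0.3,"turn":-0.46,"grip":0.5},{"tx":0,"ty":0,"tz":0.7,"turn":0,"grip":0.5},{"tx":0,"ty":0,"tz":0.7,"turn":0,"grip":0.5},{"tx":0,"ty":0,"tz":0.7,"turn":0,"grip":0.5},{"tx":0,"ty":0,"tz":0.5,"turn":0,"grip":0.5},{"tx":0,"ty":0,"tz":0.2,"turn":0,"grip":0.5},{"tx":0,"ty":0,"tz":0.2,"turn":0,"grip":0.5},{"tx":0,"ty":0,"tz":0,"turn":0,"grip":0.5},{"tx":0,"ty":0,"tz":0,"turn":0,"grip":0.5}]'

```text
time: 4.72
position: [0.5407, 0.3247, 0.1033]
tool_rot: [-3.139, -0.101, -0.003]
ft_force: [-0.1, -0.4, -0.2]
grip_width: 0.502
grip_force: 0.0
```

Run:
```python
from h import *
s=ctrl.get_state();print(s["position"],s["tool_rot"],np.degrees(2*np.arctan2(s["tool_rot"][1],s["tool_rot"][0])),s["qd"].round(3))
```

```text
[0.54067384 0.324704   0.1033104 ] [-3.13922901e+00 -1.00531856e-01 -2.64041544e-03] -356.33153033717804 [-0.002 -0.001 -0.002  0.    -0.    -0.    -0.   ]
```

Call:
send_rows --newtons 12 --steps '[{"tx":0,"ty":0.04,"tz":0,"turn":0,"grip":0.3},{"tx":0,"ty":0,"tz":0,"turn":0,"grip":0},{"tx":0,"ty":0,"tz":0,"turn":0,"grip":0},{"tx":0,"ty":0,"tz":0,"turn":0,"grip":0},{"tx":0,"ty":0,"tz":0,"turn":0,"grip":0},{"tx":0,"ty":0,"tz":0,"turn":0,"grip":0},{"tx":0,"ty":0,"tz":0,"turn":0,"grip":0}]'

```text
time: 5.6
position: [0.5401, 0.3219, 0.1021]
tool_rot: [3.14, 0.101, -0.0]
ft_force: [0.2, 0.1, 0.3]
grip_width: 0.004
grip_force: 0.0
```

Run:
```python
from h import *
save("m","scene","side","wrist")
s=ctrl.get_state();print(s["grip_width"],s["grip_force"])
a,b,c=[load("m",n)[0] for n in("scene","side","wrist")]
f=lambda im,x,y:cv2.resize(im[y:y+75,x:x+100],(400,300),interpolation=cv2.INTER_CUBIC)
cv2.imwrite("pics/crop5.png",np.vstack([np.hstack([f(a,325,165),f(b,190,270)]),cv2.resize(c,(800,600))[0:300]]))
```

```text
0.006380188053676617 0.0
```

View pics/crop5.png

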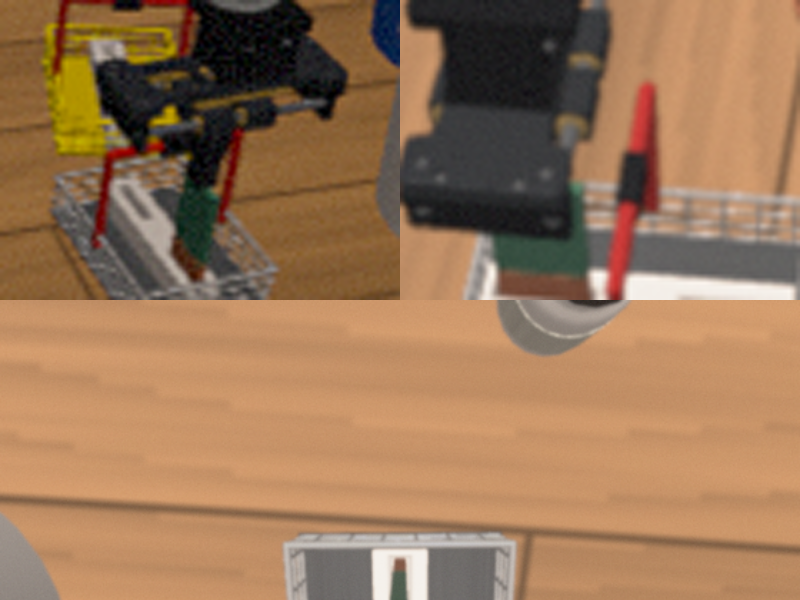

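The crop shows the tile still upright in its cradle with the closed fingers at its top. The gripper reads empty, so I'll compare projections with the picture.

Run:
```python
from h import *
Q={"tcp":(.5401,.3219,.1021),"tip":(.5401,.3219,.0881),"top-":(.516,.3205,.12),"top+":(.566,.3238,.12),"bot+":(.566,.3238,.028),"bot-":(.516,.3205,.028)}
o=[]
for n,(x,y) in {"scene":(325,165),"side":(190,270)}.items():
    im,*C=load("m",n);im=cv2.resize(im[y:y+75,x:x+100],(400,600*300//600),interpolation=cv2.INTER_CUBIC)
    for k,P in Q.items():
        u=(proj(P,*C)[0]-(x,y))*4+1.5;print(n,k,u.round());cv2.circle(im,tuple(int(i) for i in u),3,(0,255,255) if k[0]=="t" and k[1]!="o" else (255,0,255),-1)
    o.append(cv2.resize(im,(400,300)))
a=np.hstack(o)
im,*C=load("m","wrist");print("wrist tip",proj(Q["tip"],*C),proj(Q["top+"],*C))
w=cv2.convertScaleAbs(cv2.resize(im[240:420,160:400],(400,300)),alpha=2.5,beta=20)
i2=load("m","scene")[0];w2=cv2.convertScaleAbs(cv2.resize(i2[185:235,350:390],(400,300)),alpha=2,beta=20)
cv2.imwrite("pics/crop6.png",np.vstack([a,np.hstack([w,w2])]))
```

```text
scene tcp [197. 197.]
scene tip [194. 210.]
scene top- [187. 163.]
scene top+ [216. 198.]
scene bot+ [198. 283.]
scene bot- [171. 248.]
side tcp [139. 201.]
side tip [140. 218.]
side top- [184. 183.]
side top+ [ 85. 175.]
side bot+ [100. 283.]
side bot- [192. 291.]
wrist tip [[281.13743585 237.9440821 ]] [[280.49803972 214.71455773]]
```

View pics/crop6.png

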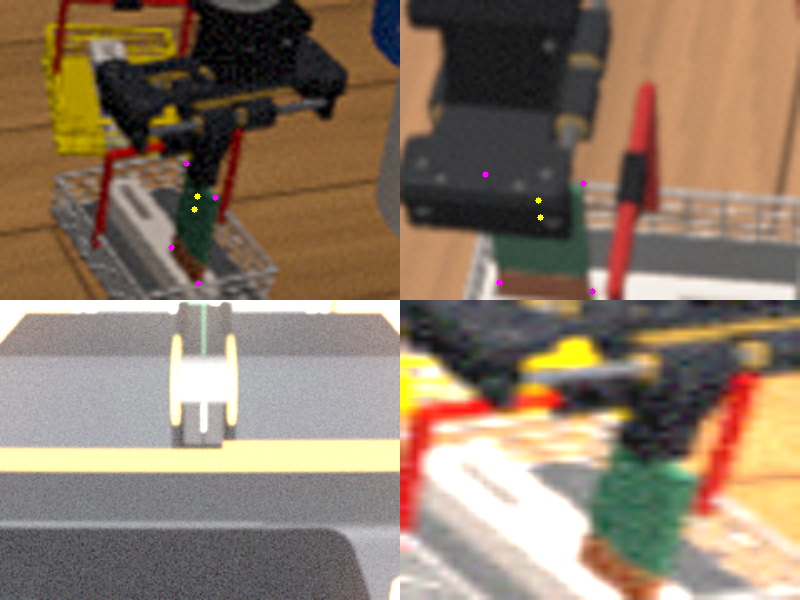

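Run:
```python
from h import *
im,*C=load("m","wrist")
hsv=cv2.cvtColor(im,cv2.COLOR_BGR2HSV)
m=cv2.inRange(hsv,(55,60,15),(95,255,255))
for r in range(200,290,6):
    x=np.flatnonzero(m[r,230:330])+230
    print(r,x.min() if len(x) else None,x.max() if len(x) else None,len(x),hsv[r,274:290:3].tolist())
for z in(.028,.06,.09,.12):print(z,proj([(.566,.3197,z),(.566,.3277,z),(.52,.3207,z)],*C).round(0).tolist())
for n in("scene","side"):
    im,*C=load("m",n);h=cv2.cvtColor(im,cv2.COLOR_BGR2HSV);g=cv2.inRange(h,(60,60,15),(95,255,255))
    y,x=np.nonzero(g);k=(abs(x-(372 if n=="scene" else 225))<25)&(abs(y-(222 if n=="scene" else 330))<30);print(n,k.sum(),x[k].min(),x[k].max(),y[k].min(),y[k].max())
```

```text
200 None None 0 [[35, 22, 127], [64, 42, 92], [56, 45, 96], [54, 36, 99], [17, 20, 230], [16, 12, 243]]
206 None None 0 [[49, 34, 104], [57, 48, 96], [66, 41, 94], [56, 36, 99], [15, 30, 219], [18, 13, 243]]
212 None None 0 [[58, 37, 97], [64, 39, 91], [64, 40, 95], [60, 38, 93], [18, 32, 201], [16, 14, 243]]
218 274 283 10 [[69, 66, 131], [70, 71, 133], [68, 66, 139], [67, 68, 135], [20, 30, 189], [18, 13, 243]]
224 274 283 10 [[69, 68, 132], [69, 70, 132], [69, 70, 131], [68, 71, 133], [21, 28, 190], [15, 13, 242]]
230 274 283 10 [[70, 70, 135], [69, 73, 136], [69, 76, 135], [69, 71, 132], [18, 29, 211], [18, 13, 242]]
236 274 284 11 [[69, 69, 137], [70, 71, 133], [68, 70, 132], [69, 69, 129], [18, 26, 195], [15, 13, 242]]
242 None None 0 [[60, 40, 90], [60, 43, 88], [67, 52, 88], [60, 46, 95], [15, 31, 115], [12, 32, 160]]
248 None None 0 [[10, 28, 54], [15, 30, 51], [47, 31, 58], [56, 29, 71], [15, 35, 58], [0, 10, 53]]
254 None None 0 [[3, 51, 50], [13, 31, 57], [45, 33, 62], [60, 29, 70], [173, 19, 54], [13, 33, 54]]
260 None None 0 [[170, 30, 51], [0, 19, 54], [30, 9, 54], [60, 22, 69], [8, 19, 53], [19, 36, 56]]
266 None None 0 [[10, 19, 40], [5, 30, 51], [60, 25, 62], [64, 30, 68], [0, 27, 56], [6, 27, 48]]
272 None None 0 [[9, 29, 62], [45, 10, 53], [35, 25, 61], [50, 13, 61], [173, 19, 54], [171, 32, 55]]
278 None None 0 [[30, 11, 95], [20, 8, 94], [8, 10, 98], [8, 10, 99], [30, 5, 94], [30, 8, 93]]
284 None None 0 [[10, 7, 106], [165, 5, 110], [15, 5, 107], [15, 10, 107], [15, 5, 108], [15, 5, 107]]
0.028 [[286.0, 184.0], [276.0, 183.0], [281.0, 235.0]]
0.06 [[286.0, 192.0], [276.0, 191.0], [281.0, 249.0]]
0.09 [[287.0, 202.0], [275.0, 201.0], [281.0, 266.0]]
0.12 [[288.0, 215.0], [273.0, 214.0], [281.0, 289.0]]
scene 158 356 389 194 229
side 202 214 236 316 337
```

Run:
```python
from h import *
from scipy.spatial.transform import Rotation as R
for tag in("r","t","m"):
    im,*C=load(tag,"wrist");g=im.max(2)
    print(tag,[(c,int(np.flatnonzero((g[:330,c]<75))[lambda_ if 0 else np.flatnonzero(np.flatnonzero(g[:330,c]<75)>195)[0]]) if (np.flatnonzero(g[:330,c]<75)>195).any() else None) for c in range(180,390,6)])
# tool-frame projection of tips
im=ctrl.get_image("wrist");K=np.array(im["K"]);d=np.array(im["dist"],float);T=np.array(im["T_tool_cam"]);print(T.round(3).tolist())
for o in(.004,.5,.85):
    for z in(-.016,0,.014):print(o,z,proj([(.0095,s*(o*.0435+w),z) for s in(-1,1) for w in (0,.015)],K,d,T).round().tolist())
```

```text
r [(180, 265), (186, 260), (192, 254), (198, 246), (204, 241), (210, 243), (216, 255), (222, None), (228, None), (234, None), (240, None), (246, None), (252, None), (258, None), (264, None), (270, None), (276, None), (282, None), (288, None), (294, None), (300, 274), (306, None), (312, None), (318, None), (324, 273), (330, None), (336, None), (342, None), (348, 254), (354, 243), (360, 241), (366, 246), (372, 254), (378, 260), (384, 265)]
t [(180, 248), (186, 248), (192, 249), (198, 302), (204, 301), (210, 268), (216, 262), (222, 256), (228, 242), (234, 242), (240, 243), (246, None), (252, None), (258, None), (264, None), (270, None), (276, 226), (282, 226), (288, 225), (294, None), (300, None), (306, None), (312, None), (318, None), (324, 243), (330, 242), (336, 243), (342, 256), (348, 263), (354, 269), (360, 302), (366, 302), (372, 249), (378, 249), (384, 249)]
m [(180, 248), (186, 248), (192, 248), (198, 248), (204, 248), (210, 248), (216, 248), (222, 247), (228, 247), (234, 247), (240, 247), (246, 247), (252, 248), (258, 248), (264, 249), (270, 241), (276, 243), (282, 261), (288, 
[... 288 characters left out ...]
1], [0.0, 0.0, 0.0, 1.0]]
0.004 -0.016 [[281.0, 241.0], [255.0, 241.0], [281.0, 241.0], [307.0, 241.0]]
0.004 0 [[281.0, 232.0], [257.0, 232.0], [281.0, 232.0], [305.0, 232.0]]
0.004 0.014 [[281.0, 225.0], [259.0, 225.0], [281.0, 225.0], [304.0, 225.0]]
0.5 -0.016 [[243.0, 241.0], [217.0, 241.0], [319.0, 241.0], [345.0, 241.0]]
0.5 0 [[246.0, 232.0], [222.0, 232.0], [316.0, 232.0], [340.0, 232.0]]
0.5 0.014 [[249.0, 225.0], [226.0, 225.0], [314.0, 225.0], [336.0, 225.0]]
0.85 -0.016 [[217.0, 241.0], [191.0, 241.0], [345.0, 241.0], [371.0, 241.0]]
0.85 0 [[222.0, 232.0], [198.0, 232.0], [340.0, 232.0], [364.0, 232.0]]
0.85 0.014 [[226.0, 225.0], [204.0, 225.0], [336.0, 225.0], [359.0, 225.0]]
```

The fingertip pixels (row 241 in every view, with inner edges matching tool z = -16 mm) and the scene view agree. The real fingertips sit about 30 mm behind where the reported TCP implies, so they closed just above the tile. I'll open and go 30 mm deeper, gradually.

Call:
send_rows --steps '[{"tx":0,"ty":-0.02,"tz":0,"turn":0,"grip":0.5},{"tx":0,"ty":0,"tz":0,"turn":0,"grip":0.5},{"tx":0,"ty":0,"tz":0,"turn":0,"grip":0.5},{"tx":0,"ty":0,"tz":0,"turn":0,"grip":0.5},{"tx":0,"ty":0,"tz":0,"turn":0,"grip":0.5},{"tx":0,"ty":0,"tz":0.1,"turn":0,"grip":0.5},{"tx":0,"ty":0,"tz":0.1,"turn":0,"grip":0.5},{"tx":0,"ty":0,"tz":0.1,"turn":0,"grip":0.5},{"tx":0,"ty":0,"tz":0.1,"turn":0,"grip":0.5},{"tx":0,"ty":0,"tz":0.1,"turn":0,"grip":0.5},{"tx":0,"ty":0,"tz":0,"turn":0,"grip":0.5}]'

```text
time: 7.18
position: [0.5397, 0.3228, 0.0714]
tool_rot: [3.139, 0.101, -0.002]
ft_force: [-0.8, 0.4, -0.1]
grip_width: 0.5
grip_force: 0.0
```

Call:
send_rows --newtons 12 --steps '[{"tx":0,"ty":0,"tz":0,"turn":0,"grip":0.2},{"tx":0,"ty":0,"tz":0,"turn":0,"grip":0},{"tx":0,"ty":0,"tz":0,"turn":0,"grip":0},{"tx":0,"ty":0,"tz":0,"turn":0,"grip":0},{"tx":0,"ty":0,"tz":0,"turn":0,"grip":0},{"tx":0,"ty":0,"tz":0,"turn":0,"grip":0}]'

```text
time: 7.92
position: [0.5401, 0.3231, 0.0722]
tool_rot: [3.14, 0.101, 0.0]
ft_force: [-0.1, 0.5, -0.1]
grip_width: 0.091
grip_force: 12.0
```

Call:
send_rows --newtons 15 --steps '[{"tx":0,"ty":0,"tz":-0.15,"turn":0,"grip":0},{"tx":0,"ty":0,"tz":-0.25,"turn":0,"grip":0},{"tx":0,"ty":0,"tz":-0.5,"turn":0,"grip":0},{"tx":0,"ty":0,"tz":-0.7,"turn":0,"grip":0},{"tx":0,"ty":0,"tz":-0.7,"turn":0.7,"grip":0},{"tx":0,"ty":0,"tz":-0.5,"turn":0.8,"grip":0},{"tx":0,"ty":0,"tz":0,"turn":0.77,"grip":0},{"tx":0,"ty":0,"tz":0,"turn":0,"grip":0}]'

```text
time: 8.93
position: [0.5402, 0.3233, 0.2415]
tool_rot: [-3.116, 0.394, -0.002]
ft_force: [-0.8, -0.4, -0.5]
grip_width: 0.094
grip_force: 15.0
```

Run:
```python
from h import *
s=ctrl.get_state();r=s["tool_rot"];print(s["position"],np.degrees(2*np.arctan2(r[1],r[0])),s["grip_width"],s["joint_positions"].round(2))
save("l","scene")
im,*C=load("l","scene");h=cv2.cvtColor(im,cv2.COLOR_BGR2HSV)
b=proj((.49,.32,.125),*C)[0];print(b)
m=cv2.inRange(h,(0,180,110),(4,255,255))|cv2.inRange(h,(174,180,110),(180,255,255));y,x=np.nonzero(m[185:240,335:400]);print("red",x.min()+335,x.max()+335,y.min()+185,y.max()+185)
im,*C=load("a","scene");h=cv2.cvtColor(im,cv2.COLOR_BGR2HSV)
m=cv2.inRange(h,(0,180,110),(4,255,255))|cv2.inRange(h,(174,180,110),(180,255,255));y,x=np.nonzero(m[185:240,335:400]);print("red before",x.min()+335,x.max()+335,y.min()+185,y.max()+185)
```

```text
[0.54019668 0.32329965 0.24152723] 345.58590186845663 0.09374500536779747 [-0.06  0.33 -0.66  1.43  0.2   1.45 -2.55]
[368.34804402 199.94969605]
red 352 384 197 213
red before 352 384 197 204
```

Call:
send_rows --steps '[{"tx":0.22,"ty":0.9,"tz":0,"turn":0,"grip":0},{"tx":0.22,"ty":0.9,"tz":0,"turn":0,"grip":0},{"tx":0.22,"ty":0.9,"tz":0,"turn":0,"grip":0},{"tx":0.22,"ty":0.9,"tz":0,"turn":0,"grip":0},{"tx":0.22,"ty":0.9,"tz":0,"turn":0,"grip":0},{"tx":0.22,"ty":0.9,"tz":0,"turn":0,"grip":0},{"tx":0.22,"ty":0.9,"tz":0,"turn":0,"grip":0},{"tx":0,"ty":0,"tz":0,"turn":0,"grip":0},{"tx":0,"ty":0,"tz":0,"turn":0,"grip":0},{"tx":0,"ty":0,"tz":0,"turn":0,"grip":0}]'

```text
time: 10.22
position: [0.535, -0.0642, 0.2401]
tool_rot: [-3.117, 0.391, 0.0]
ft_force: [0.3, -0.3, -0.6]
grip_width: 0.088
grip_force: 15.0
```

Run:
```python
from h import *
s=ctrl.get_state();r=s["tool_rot"];print(s["position"],np.degrees(2*np.arctan2(r[1],r[0])),s["grip_width"],s["qd"].round(3))
save("s","wrist");im,*C=load("s","wrist")
yaw=np.radians(-14.4);ex=np.array([np.cos(yaw),np.sin(yaw)]);ey=np.array([-ex[1],ex[0]])
c0=np.array([.5345,-.067])
# orange pixels (tag, liner)
h=cv2.cvtColor(im,cv2.COLOR_BGR2HSV)
m=cv2.inRange(h,(8,125,200),(15,255,255));n,l,st,ce=cv2.connectedComponentsWithStats(m)
for i in range(1,n):
    if st[i,4]>25:print(st[i],ce[i].round(1),onz(ce[i],*C,.01).round(4),onz(ce[i],*C,.04).round(4))
P=[np.r_[c0+ex*a+ey*b,.04] for a in(45,-45) for b in(100,-100) for a,b in[(a/1e3,b/1e3)]]
print("rack corners",proj(P,*C).round(0).tolist(),"slot",proj([np.r_[c0,.04],np.r_[c0+ex*.028,.04],np.r_[c0-ex*.028,.04],np.r_[c0,.01]],*C).round(1).tolist())
b=np.array(s["position"][:2]);print("tile bottom +x",proj([np.r_[b+ex*.025,.178],np.r_[b-ex*.025,.178]],*C).round())
cv2.imwrite("pics/crop7.png",cv2.resize(im[100:280,160:400],(800,600),interpolation=cv2.INTER_CUBIC))
```

```text
[ 0.5350101  -0.06415437  0.24012283] 345.7131463772495 0.0881128234524655 [-0.006 -0.001  0.003 -0.001  0.004  0.    -0.003]
[280 162   8  26 198] [283.4 174.9] [ 0.5422 -0.0681  0.01  ] [ 0.5469 -0.0692  0.04  ]
[270 210   6  14  47] [272.8 216.7] [ 0.4887 -0.0392  0.01  ] [ 0.4973 -0.0424  0.04  ]
[289 210   8  17  89] [292. 217.] [ 0.4816 -0.0653  0.01  ] [ 0.4907 -0.0666  0.04  ]
rack corners [[203.0, 149.0], [363.0, 185.0], [207.0, 219.0], [363.0, 185.0]] slot [[284.1, 184.9], [284.1, 162.6], [284.0, 206.3], [283.9, 180.6]]
tile bottom +x [[282. 188.]
 [282. 245.]]
```

Call:
send_rows --steps '[{"tx":0,"ty":0.03,"tz":0.4,"turn":0,"grip":0},{"tx":0,"ty":0,"tz":0.6,"turn":0,"grip":0},{"tx":0,"ty":0,"tz":0.6,"turn":0,"grip":0},{"tx":0,"ty":0,"tz":0.4,"turn":0,"grip":0},{"tx":0,"ty":0,"tz":0.05,"turn":0,"grip":0},{"tx":0,"ty":0,"tz":0,"turn":0,"grip":0},{"tx":0,"ty":0,"tz":0,"turn":0,"grip":0}]'

```text
time: 11.15
position: [0.5356, -0.0676, 0.1186]
tool_rot: [3.116, -0.395, 0.004]
ft_force: [-0.2, -0.3, -0.5]
grip_width: 0.09
grip_force: 15.0
```

Run:
```python
from h import *
s=ctrl.get_state();r=s["tool_rot"];print(s["position"],np.degrees(2*np.arctan2(r[1],r[0])),s["grip_width"],s["qd"].round(3))
save("u","wrist","side");im,*C=load("u","wrist")
yaw=np.radians(-14.4);ex=np.array([np.cos(yaw),np.sin(yaw)]);b=np.array(s["position"][:2])
c0=np.array([.5345,-.067])
print("slot",proj([np.r_[c0,.04],np.r_[c0+ex*.028,.04]],*C).round(1).tolist(),"foot",proj([np.r_[b+ex*.025,.055],np.r_[b-ex*.025,.055]],*C).round())
w=cv2.resize(im[150:270,220:340],(600,600),interpolation=cv2.INTER_CUBIC)
im,*C=load("u","side")
u,v=proj(np.r_[c0,.06],*C)[0].astype(int);print(u,v)
k=cv2.resize(im[v-45:v+45,u-15:u+15],(200,600),interpolation=cv2.INTER_CUBIC)
cv2.imwrite("pics/crop7.png",np.hstack([w,k]))
```

```text
[ 0.53562808 -0.06763487  0.11864963] -14.461966235974481 0.08993155276658715 [ 0.003 -0.     0.001  0.003  0.002 -0.003 -0.002]
slot [[281.2, 213.2], [281.2, 181.9]] foot [[282. 187.]
 [282. 245.]]
261 216
```

View pics/crop7.png

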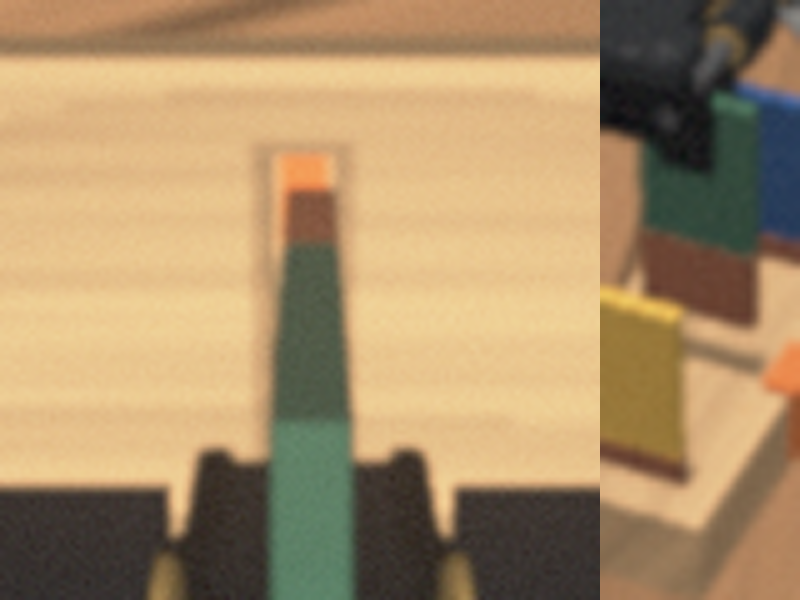

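The last picture shows the terracotta foot at crop columns 287–336 over the slot mouth at 255–350. That puts it about 1.2 mm right of centre, so I'll correct and lower slowly.

Call:
send_rows --steps '[{"tx":0,"ty":-0.02,"tz":0,"turn":0,"grip":0},{"tx":0,"ty":0,"tz":0,"turn":0,"grip":0},{"tx":0,"ty":0,"tz":0.08,"turn":0,"grip":0},{"tx":0,"ty":0,"tz":0.08,"turn":0,"grip":0},{"tx":0,"ty":0,"tz":0.08,"turn":0,"grip":0},{"tx":0,"ty":0,"tz":0.08,"turn":0,"grip":0},{"tx":0,"ty":0,"tz":0.08,"turn":0,"grip":0},{"tx":0,"ty":0,"tz":0.08,"turn":0,"grip":0},{"tx":0,"ty":0,"tz":0,"turn":0,"grip":0}]'

```text
time: 12.38
position: [0.5345, -0.0666, 0.0879]
tool_rot: [3.116, -0.396, -0.001]
ft_force: [-0.3, 0.0, -1.5]
grip_width: 0.088
grip_force: 15.0
```

Call:
send_rows --steps '[{"tx":0,"ty":0,"tz":0.06,"turn":0,"grip":0},{"tx":0,"ty":0,"tz":0.06,"turn":0,"grip":0},{"tx":0,"ty":0,"tz":0.04,"turn":0,"grip":0},{"tx":0,"ty":0,"tz":0.04,"turn":0,"grip":0},{"tx":0,"ty":0,"tz":0.03,"turn":0,"grip":0},{"tx":0,"ty":0,"tz":0.02,"turn":0,"grip":0},{"tx":0,"ty":0,"tz":0,"turn":0,"grip":0}]'

```text
time: 13.25
position: [0.5348, -0.0666, 0.0733]
tool_rot: [3.116, -0.396, -0.0]
ft_force: [-0.2, 0.3, -2.1]
grip_width: 0.091
grip_force: 15.0
```

Call:
send_rows --steps '[{"tx":0,"ty":0,"tz":0.01,"turn":0,"grip":0},{"tx":0,"ty":0,"tz":0,"turn":0,"grip":0},{"tx":0,"ty":0,"tz":0.01,"turn":0,"grip":0},{"tx":0,"ty":0,"tz":0,"turn":0,"grip":0}]'

```text
time: 13.75
position: [0.5349, -0.0666, 0.0722]
tool_rot: [3.116, -0.396, 0.0]
ft_force: [-0.7, -0.1, -1.6]
grip_width: 0.091
grip_force: 15.0
```

Call:
send_rows --steps '[{"tx":0,"ty":0,"tz":0.01,"turn":0,"grip":0},{"tx":0,"ty":0,"tz":0,"turn":0,"grip":0},{"tx":0,"ty":0,"tz":0.01,"turn":0,"grip":0},{"tx":0,"ty":0,"tz":0,"turn":0,"grip":0}]'

```text
time: 14.25
position: [0.5352, -0.0666, 0.0721]
tool_rot: [3.116, -0.396, 0.001]
ft_force: [-3.3, 0.1, 7.8]
grip_width: 0.092
grip_force: 15.0
```

Floor contact at the expected height. I'll release gently and withdraw straight up.

Call:
send_rows --steps '[{"tx":0,"ty":0,"tz":-0.01,"turn":0,"grip":0.15},{"tx":0,"ty":0,"tz":0,"turn":0,"grip":0.35},{"tx":0,"ty":0,"tz":0,"turn":0,"grip":0.35},{"tx":0,"ty":0,"tz":0,"turn":0,"grip":0.35},{"tx":0,"ty":0,"tz":-0.3,"turn":0,"grip":0.35},{"tx":0,"ty":0,"tz":-0.7,"turn":0,"grip":0.35},{"tx":0,"ty":0,"tz":-0.9,"turn":0,"grip":0.35},{"tx":0,"ty":0,"tz":-0.9,"turn":0,"grip":0.35},{"tx":0,"ty":0,"tz":0,"turn":0,"grip":0.35},{"tx":0,"ty":0,"tz":0,"turn":0,"grip":0.35}]'

```text
time: 15.5
position: [0.5347, -0.0666, 0.24]
tool_rot: [3.116, -0.396, 0.001]
ft_force: [0.1, 0.6, -1.1]
grip_width: 0.351
grip_force: 0.0
```

Run:
```python
from h import *
s=ctrl.get_state();r=s["tool_rot"];print(s["position"],np.degrees(2*np.arctan2(r[1],r[0])),s["grip_width"])
save("v","wrist","side","scene");
im,*C=load("v","wrist")
h=cv2.cvtColor(im,cv2.COLOR_BGR2HSV)
m=cv2.inRange(h,(60,50,30),(95,255,255));m[:130]=0;m[240:]=0
n,l,st,ce=cv2.connectedComponentsWithStats(m)
for i in range(1,n):
    if st[i,4]>40:
        pts=np.argwhere(l==i)[:,::-1];print(st[i],ce[i].round(1),cv2.minAreaRect(pts.astype(np.float32)))
yaw=np.radians(-14.4);ex=np.array([np.cos(yaw),np.sin(yaw)]);c=np.array([.535,-.0666])
print("expected top ends",proj([np.r_[c+ex*.025,.12],np.r_[c-ex*.025,.12]],*C).round(1).tolist())
for n in("scene","side"):
    im,*C=load("v",n);h=cv2.cvtColor(im,cv2.COLOR_BGR2HSV);e=proj([np.r_[c+ex*.025,.12],np.r_[c-ex*.025,.12],np.r_[c,.065]],*C)
    u,v=e[2].astype(int);m=cv2.inRange(h[v-25:v+25,u-25:u+25],(65,60,20),(92,255,200));y,x=np.nonzero(m)
    print(n,"exp",e[:2].round(1).tolist(),"seen",m.astype(bool).sum(),x.min()+u-25,x.max()+u-25,y.min()+v-25,y.max()+v-25)
```

```text
[ 0.53469584 -0.06658665  0.24001239] -14.482963382497092 0.3513976223045654
[280 206   4  16  49] [281.8 213.7] ((281.5, 213.5), (15.0, 3.0), 90.0)
expected top ends [[281.5, 175.6], [281.6, 223.6]]
scene exp [[259.7, 229.5], [260.7, 219.5]] seen 48 259 261 221 245
side exp [[252.5, 196.3], [269.6, 201.0]] seen 284 253 269 198 221
```

Call:
send_rows --steps '[{"tx":0,"ty":0,"tz":0,"turn":-1,"grip":0.6},{"tx":0,"ty":0,"tz":0,"turn":-1,"grip":0.6},{"tx":0,"ty":0,"tz":0,"turn":-1,"grip":0.6},{"tx":0,"ty":0,"tz":0,"turn":-1,"grip":0.6},{"tx":0,"ty":0,"tz":0,"turn":-1,"grip":0.6},{"tx":0,"ty":0,"tz":0,"turn":-1,"grip":0.6},{"tx":0,"ty":0,"tz":0,"turn":-1,"grip":0.6},{"tx":0,"ty":0,"tz":0,"turn":-1,"grip":0.6},{"tx":0,"ty":0,"tz":0,"turn":-1,"grip":0.6},{"tx":0,"ty":0,"tz":0,"turn":-1,"grip":0.6},{"tx":0,"ty":0,"tz":0,"turn":-1,"grip":0.6},{"tx":0,"ty":0,"tz":0,"turn":-1,"grip":0.6}]'

```text
time: 17.15
position: [0.5341, -0.0665, 0.2382]
tool_rot: [-2.373, -2.055, 0.002]
ft_force: [0.6, -0.4, 0.1]
grip_width: 0.601
grip_force: 0.0
```

Call:
send_rows --steps '[{"tx":0,"ty":0,"tz":0,"turn":-1,"grip":0.6},{"tx":0,"ty":0,"tz":0,"turn":-0.52,"grip":0.6},{"tx":0,"ty":0,"tz":0,"turn":0,"grip":0.6},{"tx":0,"ty":0,"tz":0,"turn":0,"grip":0.6}]'

```text
time: 17.65
position: [0.5345, -0.0666, 0.2389]
tool_rot: [-2.15, -2.289, 0.001]
ft_force: [0.1, 0.6, -0.4]
grip_width: 0.599
grip_force: 0.0
```

```bash
cat >> h.py <<'E'
def go(x,y,z):
    s=ctrl.get_state();R=cv2.Rodrigues(np.array(s["tool_rot"],float))[0]
    print("pos",np.round(s["position"],4),"yaw",round(np.degrees(np.arctan2(R[1,0],R[0,0])),2),"w",round(float(s["grip_width"]),3),"F",np.round(s["ft_force"],1),"q",np.round(s["joint_positions"],2))
    print("units",(R.T@(np.array([x,y,z])-s["position"])/.06).round(3))
E
python3 -c "
from h import *
go(.4912,.3195,.24)"
```

```text
pos [ 0.5345 -0.0666  0.2389] yaw 93.6 w 0.599 F [ 0.1  0.6 -0.4] q [ 0.56  0.1  -0.51  1.66  0.05  1.4   0.1 ]
units [ 6.468 -0.316 -0.016]
```

Call:
send_rows --steps '[{"tx":0.7,"ty":-0.04,"tz":0,"turn":0,"grip":0.6},{"tx":0.95,"ty":-0.05,"tz":0,"turn":0,"grip":0.6},{"tx":0.95,"ty":-0.05,"tz":0,"turn":0,"grip":0.6},{"tx":0.95,"ty":-0.05,"tz":0,"turn":0,"grip":0.6},{"tx":0.95,"ty":-0.05,"tz":0,"turn":0,"grip":0.6},{"tx":0.95,"ty":-0.05,"tz":0,"turn":0,"grip":0.6},{"tx":0.7,"ty":-0.02,"tz":0,"turn":0,"grip":0.6},{"tx":0.3,"ty":0,"tz":0,"turn":0,"grip":0.6},{"tx":0,"ty":0,"tz":0,"turn":0,"grip":0.6},{"tx":0,"ty":0,"tz":0,"turn":0,"grip":0.6},{"tx":0,"ty":0,"tz":0,"turn":0,"grip":0.6}]'

```text
time: 19.02
position: [0.4922, 0.3168, 0.2395]
tool_rot: [2.152, 2.288, -0.001]
ft_force: [-0.1, 0.6, -0.0]
grip_width: 0.601
grip_force: 0.0
```

Run:
```python
from h import *
save("b","wrist");go(.4912,.3195,.09)
im,*C=load("b","wrist");h=cv2.cvtColor(im,cv2.COLOR_BGR2HSV)
m=cv2.inRange(h,(0,150,90),(6,255,255))|cv2.inRange(h,(172,150,90),(180,255,255))
y,x=np.nonzero(m);print(len(x),x.min(),x.max(),y.min(),y.max())
for v in range(y.min(),y.max()+1,6):
    k=x[y==v]
    if len(k):print(v,k.min(),k.max(),len(k))
Q=lambda yy:np.array([.4912,.3195,.125])+np.array([-np.sin(np.radians(3.67)),np.cos(np.radians(3.67)),0])*yy
print("exp bar",proj([Q(.062),Q(.03),Q(.015),Q(0)],*C).round(1).tolist())
```

```text
pos [0.4921 0.317  0.2396] yaw 93.53 w 0.601 F [ 0.2 -0.7 -0.1] q [ 0.07  0.25 -0.81  1.54  0.19  1.43 -0.7 ]
units [ 0.045 -0.013  2.493]
2731 20 285 57 259
57 36 42 7
63 34 63 30
69 33 86 40
75 33 97 25
81 32 43 12
87 31 42 12
93 31 42 12
99 31 41 11
105 30 40 11
111 29 39 11
129 278 281 4
135 276 283 8
141 276 283 8
147 25 283 19
153 24 283 20
159 24 283 19
165 23 283 20
171 22 283 19
177 22 283 39
183 21 283 50
189 20 43 24
219 277 284 8
225 277 284 8
231 277 284 8
237 277 285 9
243 277 285 9
249 277 285 9
255 277 285 9
exp bar [[280.2, 133.5], [280.4, 167.6], [280.4, 183.0], [280.5, 197.9]]
```

Call:
send_rows --newtons 40 --steps '[{"tx":0.04,"ty":-0.01,"tz":0.4,"turn":0,"grip":0.6},{"tx":0,"ty":0,"tz":0.7,"turn":0,"grip":0.6},{"tx":0,"ty":0,"tz":0.6,"turn":0,"grip":0.6},{"tx":0,"ty":0,"tz":0.4,"turn":0,"grip":0.6},{"tx":0,"ty":0,"tz":0.25,"turn":0,"grip":0.6},{"tx":0,"ty":0,"tz":0.15,"turn":0,"grip":0.6},{"tx":0,"ty":0,"tz":0,"turn":0,"grip":0.6},{"tx":0,"ty":0,"tz":0,"turn":0,"grip":0.6}]'

```text
time: 20.08
position: [0.4913, 0.3212, 0.0905]
tool_rot: [2.149, 2.291, 0.002]
ft_force: [-0.0, 0.3, -0.1]
grip_width: 0.602
grip_force: 0.0
```

Call:
send_rows --newtons 40 --steps '[{"tx":0,"ty":0,"tz":0,"turn":0,"grip":0.3},{"tx":0,"ty":0,"tz":0,"turn":0,"grip":0},{"tx":0,"ty":0,"tz":0,"turn":0,"grip":0},{"tx":0,"ty":0,"tz":0,"turn":0,"grip":0},{"tx":0,"ty":0,"tz":0,"turn":0,"grip":0},{"tx":0,"ty":0,"tz":0,"turn":0,"grip":0}]'

```text
time: 20.82
position: [0.4904, 0.3207, 0.0894]
tool_rot: [-2.149, -2.291, 0.001]
ft_force: [-1.2, -0.5, 0.3]
grip_width: 0.145
grip_force: 40.0
```

Call:
send_rows --newtons 45 --steps '[{"tx":0,"ty":0,"tz":-0.15,"turn":0,"grip":0},{"tx":0,"ty":0,"tz":-0.3,"turn":0,"grip":0},{"tx":0,"ty":0,"tz":-0.5,"turn":0,"grip":0},{"tx":0,"ty":0,"tz":-0.7,"turn":0,"grip":0},{"tx":0,"ty":0,"tz":-0.7,"turn":-0.6,"grip":0},{"tx":0,"ty":0,"tz":-0.7,"turn":-0.7,"grip":0},{"tx":0,"ty":0,"tz":-0.4,"turn":-0.7,"grip":0},{"tx":0,"ty":0,"tz":-0.15,"turn":-0.7,"grip":0},{"tx":0,"ty":0,"tz":0,"turn":-0.7,"grip":0},{"tx":0,"ty":0,"tz":0,"turn":-0.6,"grip":0},{"tx":0,"ty":0,"tz":0,"turn":-0.23,"grip":0},{"tx":0,"ty":0,"tz":0,"turn":0,"grip":0}]'

```text
time: 22.32
position: [0.4907, 0.3207, 0.306]
tool_rot: [1.39, 2.817, 0.0]
ft_force: [0.2, 0.4, -4.5]
grip_width: 0.149
grip_force: 45.0
```

```bash
python3 -c "
from h import *
go(.522,-.300,.305)"
```

```text
pos [0.4907 0.3207 0.306 ] yaw 127.46 w 0.149 F [ 0.2  0.4 -4.5] q [ 0.12  0.26 -0.9   1.42  0.2   1.56 -0.12]
units [-8.529 -5.878  0.016]
```

Call:
send_rows --steps '[{"tx":-0.3,"ty":-0.2,"tz":0,"turn":0,"grip":0},{"tx":-0.6,"ty":-0.4,"tz":0,"turn":0,"grip":0},{"tx":-0.75,"ty":-0.5,"tz":0,"turn":0,"grip":0},{"tx":-0.75,"ty":-0.52,"tz":0,"turn":0,"grip":0},{"tx":-0.75,"ty":-0.52,"tz":0,"turn":0,"grip":0},{"tx":-0.75,"ty":-0.52,"tz":0,"turn":0,"grip":0},{"tx":-0.75,"ty":-0.52,"tz":0,"turn":0,"grip":0},{"tx":-0.75,"ty":-0.52,"tz":0,"turn":0,"grip":0},{"tx":-0.75,"ty":-0.52,"tz":0,"turn":0,"grip":0},{"tx":-0.75,"ty":-0.52,"tz":0,"turn":0,"grip":0},{"tx":-0.75,"ty":-0.52,"tz":0,"turn":0,"grip":0},{"tx":-0.6,"ty":-0.4,"tz":0,"turn":0,"grip":0}]'

```text
time: 23.82
position: [0.5222, -0.2814, 0.3055]
tool_rot: [1.393, 2.816, -0.001]
ft_force: [1.1, 0.5, -4.2]
grip_width: 0.142
grip_force: 45.0
```

Call:
send_rows --steps '[{"tx":-0.28,"ty":-0.22,"tz":0,"turn":0,"grip":0},{"tx":0,"ty":0,"tz":0,"turn":0,"grip":0},{"tx":0,"ty":0,"tz":0,"turn":0,"grip":0},{"tx":0,"ty":0,"tz":0,"turn":0,"grip":0},{"tx":0,"ty":0,"tz":0,"turn":0,"grip":0}]'

```text
time: 24.45
position: [0.5232, -0.2984, 0.3061]
tool_rot: [1.386, 2.818, 0.001]
ft_force: [1.7, 2.0, -6.3]
grip_width: 0.143
grip_force: 45.2
```

Run:
```python
from h import *
go(.4433,-.3608,.255)
save("h","scene","side")
for n in("scene","side"):
    im,*C=load("h",n);h=cv2.cvtColor(im,cv2.COLOR_BGR2HSV);p=np.array(ctrl.get_state()["position"])
    y127=np.radians(127.5);L=np.array([np.cos(y127),np.sin(y127),0]);b=p+[0,0,.0356]
    print(n,"exp ends",proj([b+L*.067,b-L*.067],*C).round(1).tolist(),"leg feet",proj([b+L*.062-[0,0,.085],b-L*.062-[0,0,.085]],*C).round(1).tolist())
    u,v=proj(b,*C)[0].astype(int)
    m=cv2.inRange(h,(0,150,60),(6,255,255))|cv2.inRange(h,(172,150,60),(180,255,255));k=np.zeros_like(m);k[v-50:v+70,u-50:u+50]=255;m&=k
    y,x=np.nonzero(m)
    for r in range(y.min(),y.max()+1,2):
        a=x[y==r]
        if len(a):print(r,a.min(),a.max(),len(a),end=" | ")
    print()
```

```text
pos [ 0.5232 -0.2984  0.3061] yaw 127.63 w 0.143 F [ 1.7  2.  -6.3] q [ 0.85  0.22 -0.45  1.4   0.09  1.55  1.06]
units [-0.011 -1.691  0.85 ]
scene exp ends [[193.4, 160.7], [154.3, 180.1]] leg feet [[195.4, 186.5], [161.2, 205.4]]
164 193 193 1 | 166 192 193 2 | 168 192 193 2 | 170 192 194 3 | 172 168 194 7 | 174 164 194 10 | 176 161 195 9 | 178 156 195 10 | 180 155 195 6 | 182 155 196 6 | 184 156 196 4 | 186 156 196 5 | 188 157 196 4 | 190 157 197 6 | 192 158 159 2 | 194 158 160 3 | 196 158 160 3 | 198 159 161 3 | 200 159 161 3 | 202 159 162 4 | 204 160 162 3 | 206 160 161 2 | 208 161 162 2 | 210 161 163 3 | 
side exp ends [[291.8, 93.9], [268.3, 76.2]] leg feet [[290.1, 121.6], [269.1, 104.0]]
76 268 270 3 | 78 267 272 6 | 80 267 272 6 | 82 267 269 3 | 84 267 269 3 | 86 267 284 8 | 88 267 285 9 | 90 267 287 8 | 92 267 289 5 | 94 268 290 2 | 96 290 290 1 | 98 290 290 1 | 100 290 290 1 | 102 290 290 1 | 104 268 290 2 | 106 268 290 2 | 108 290 290 1 | 110 289 290 2 | 112 290 290 1 | 114 290 290 1 | 116 289 289 1 | 118 289 289 1 | 120 289 289 1 | 124 289 289 1 |
```

Call:
send_rows --steps '[{"tx":0,"ty":-0.2,"tz":0.1,"turn":0,"grip":0},{"tx":0,"ty":-0.35,"tz":0.15,"turn":0,"grip":0},{"tx":0,"ty":-0.35,"tz":0.15,"turn":0,"grip":0},{"tx":0,"ty":-0.35,"tz":0,"turn":0,"grip":0},{"tx":0,"ty":-0.25,"tz":0,"turn":0,"grip":0},{"tx":0,"ty":-0.15,"tz":0,"turn":0,"grip":0},{"tx":0,"ty":-0.04,"tz":0,"turn":0,"grip":0},{"tx":0,"ty":0,"tz":0,"turn":0,"grip":0},{"tx":0,"ty":0,"tz":0,"turn":0,"grip":0},{"tx":0,"ty":0,"tz":0,"turn":0,"grip":0},{"tx":0,"ty":0,"tz":0,"turn":0,"grip":0}]'

```text
time: 25.92
position: [0.4423, -0.3616, 0.2816]
tool_rot: [1.389, 2.818, -0.0]
ft_force: [0.4, 0.1, -4.0]
grip_width: 0.145
grip_force: 44.9
```

Run:
```python
from h import *
go(.4433,-.3608,.2244)
```

```text
pos [ 0.4423 -0.3616  0.2816] yaw 127.54 w 0.145 F [ 0.4  0.1 -4. ] q [ 0.98  0.15 -0.39  1.52  0.06  1.49  1.25]
units [-0.     0.021  0.953]
```

Call:
send_rows --steps '[{"tx":0,"ty":0.02,"tz":0.1,"turn":0,"grip":0},{"tx":0,"ty":0,"tz":0.15,"turn":0,"grip":0},{"tx":0,"ty":0,"tz":0.15,"turn":0,"grip":0},{"tx":0,"ty":0,"tz":0.12,"turn":0,"grip":0},{"tx":0,"ty":0,"tz":0.1,"turn":0,"grip":0},{"tx":0,"ty":0,"tz":0.08,"turn":0,"grip":0},{"tx":0,"ty":0,"tz":0.06,"turn":0,"grip":0},{"tx":0,"ty":0,"tz":0.04,"turn":0,"grip":0},{"tx":0,"ty":0,"tz":0.02,"turn":0,"grip":0},{"tx":0,"ty":0,"tz":0,"turn":0,"grip":0},{"tx":0,"ty":0,"tz":0,"turn":0,"grip":0}]'

```text
time: 27.3
position: [0.4431, -0.3611, 0.2326]
tool_rot: [1.389, 2.817, -0.0]
ft_force: [0.3, -0.0, -4.2]
grip_width: 0.147
grip_force: 44.9
```

Call:
send_rows --steps '[{"tx":0,"ty":0,"tz":0.04,"turn":0,"grip":0},{"tx":0,"ty":0,"tz":0.03,"turn":0,"grip":0},{"tx":0,"ty":0,"tz":0.03,"turn":0,"grip":0},{"tx":0,"ty":0,"tz":0.02,"turn":0,"grip":0},{"tx":0,"ty":0,"tz":0,"turn":0,"grip":0}]'

```text
time: 27.92
position: [0.443, -0.361, 0.225]
tool_rot: [-1.389, -2.818, 0.0]
ft_force: [-0.5, -0.1, -4.9]
grip_width: 0.143
grip_force: 44.9
```

Not yet seated. I'll creep down.

Call:
send_rows --steps '[{"tx":0,"ty":0,"tz":0.02,"turn":0,"grip":0},{"tx":0,"ty":0,"tz":0,"turn":0,"grip":0},{"tx":0,"ty":0,"tz":0.02,"turn":0,"grip":0},{"tx":0,"ty":0,"tz":0,"turn":0,"grip":0}]'

```text
time: 28.42
position: [0.4433, -0.3611, 0.2238]
tool_rot: [1.389, 2.817, -0.001]
ft_force: [-1.3, 1.8, 2.5]
grip_width: 0.147
grip_force: 44.9
```

Contact at the seat height: the hooks now carry the weight. I'll open and withdraw straight up.

Call:
send_rows --steps '[{"tx":0,"ty":0,"tz":0,"turn":0,"grip":0.2},{"tx":0,"ty":0,"tz":0,"turn":0,"grip":0.3},{"tx":0,"ty":0,"tz":0,"turn":0,"grip":0.4},{"tx":0,"ty":0,"tz":0,"turn":0,"grip":0.5},{"tx":0,"ty":0,"tz":0,"turn":0,"grip":0.5},{"tx":0,"ty":0,"tz":0,"turn":0,"grip":0.5},{"tx":0,"ty":0,"tz":-0.2,"turn":0,"grip":0.5},{"tx":0,"ty":0,"tz":-0.4,"turn":0,"grip":0.5},{"tx":0,"ty":0,"tz":-0.7,"turn":0,"grip":0.5},{"tx":0,"ty":0,"tz":-0.7,"turn":0,"grip":0.5},{"tx":0,"ty":0,"tz":0,"turn":0,"grip":0.5},{"tx":0,"ty":0,"tz":0,"turn":0,"grip":0.5}]'

```text
time: 29.92
position: [0.443, -0.361, 0.3428]
tool_rot: [1.389, 2.818, -0.0]
ft_force: [0.5, 0.4, 0.2]
grip_width: 0.5
grip_force: 0.0
```

Run:
```python
from h import *
go(.4433,-.3608,.35)
save("z","scene","side")
Y=np.radians(-52.5);L=np.array([np.cos(Y),np.sin(Y),0]);X=np.array([np.cos(Y-np.pi/2),np.sin(Y-np.pi/2),0]);b=np.array([.4433,-.3608,.26])
for n in("scene","side"):
    im,*C=load("z",n);h=cv2.cvtColor(im,cv2.COLOR_BGR2HSV)
    print(n,"exp ends",proj([b+L*.064,b-L*.064],*C).round(1).tolist(),"leg feet",proj([b+L*.062-[0,0,.085],b-L*.062-[0,0,.085]],*C).round(1).tolist())
    u,v=proj(b,*C)[0].astype(int)
    m=cv2.inRange(h,(0,150,60),(6,255,255))|cv2.inRange(h,(172,150,60),(180,255,255));k=np.zeros_like(m);k[v-40:v+60,u-40:u+40]=255;m&=k
    y,x=np.nonzero(m)
    for r in range(y.min(),y.max()+1,2):
        a=x[y==r]
        if len(a):print(r,a.min(),a.max(),len(a),end=" | ")
    print()
# tile still in rack, other objects unmoved: image change a vs z
for n in("scene","side"):
    A=load("a",n)[0].astype(int);Z=load("z",n)[0].astype(int);d=(abs(A-Z).max(2)>60).astype(np.uint8)
    N,l,st,c=cv2.connectedComponentsWithStats(cv2.dilate(d,np.ones((3,3))))
    print(n,[(st[i].tolist()) for i in range(1,N) if st[i,4]>60])
```

```text
pos [ 0.443  -0.361   0.3428] yaw 127.51 w 0.5 F [0.5 0.4 0.2] q [ 0.98  0.14 -0.39  1.4   0.05  1.61  1.25]
units [-0.001  0.006 -0.12 ]
scene exp ends [[138.5, 191.6], [173.8, 173.8]] leg feet [[144.7, 214.7], [177.2, 196.7]]
174 172 174 3 | 176 168 174 7 | 178 164 175 7 | 180 162 175 7 | 182 174 175 2 | 184 151 176 6 | 186 147 176 10 | 188 144 176 6 | 190 140 177 9 | 192 138 177 7 | 194 139 177 4 | 196 139 177 5 | 198 139 177 5 | 200 140 178 5 | 202 141 142 2 | 204 141 143 3 | 206 141 143 3 | 208 142 143 2 | 210 142 144 3 | 212 143 145 3 | 214 144 145 2 | 216 144 144 1 | 218 144 146 3 | 
side exp ends [[298.1, 95.8], [321.1, 113.0]] leg feet [[297.5, 120.9], [318.9, 138.6]]
97 298 299 2 | 99 300 302 3 | 101 303 304 2 | 105 311 311 1 | 107 311 313 3 | 109 313 316 4 | 111 297 320 6 | 113 297 321 5 | 115 297 320 2 | 117 297 320 3 | 119 297 320 3 | 121 297 320 3 | 123 297 320 3 | 125 319 320 2 | 127 319 319 1 | 129 319 319 1 | 131 319 319 1 | 133 319 319 1 | 135 318 319 2 | 137 318 318 1 | 141 318 318 1 | 
scene [[99, 0, 19, 23, 327], [143, 0, 15, 5, 63], [229, 0, 23, 76, 1079], [130, 6, 20, 19, 201], [31, 11, 203, 147, 8351], [255, 74, 7, 30, 127], [45, 91, 71, 92, 2096], [129, 173, 70, 57, 1847], [338, 196, 57, 53, 1656], [258, 222, 6, 30, 135]]
side [[299, 0, 31, 10, 252], [354, 0, 30, 13, 347], [468, 1, 29, 22, 366], [521, 0, 37, 125, 2188], [277, 16, 113, 83, 4380], [476, 30, 7, 24, 126], [469, 32, 25, 77, 784], [282, 95, 52, 64, 1365], [465, 114, 15, 56, 368], [453, 171, 14, 8, 65], [251, 197, 20, 28, 431], [502, 224, 14, 12, 79], [201, 291, 91, 92, 4423]]
```

The bar is at the expected seat pixels in both views, its legs are vertical, and only the tile, the basket and the arm have changed. I'll clear the gripper, let things settle and hand in.

Call:
send_rows --steps '[{"tx":0,"ty":0,"tz":-0.5,"turn":0,"grip":0.5},{"tx":0,"ty":0,"tz":0,"turn":0,"grip":0.5},{"tx":0,"ty":0,"tz":0,"turn":0,"grip":0.5},{"tx":0,"ty":0,"tz":0,"turn":0,"grip":0.5},{"tx":0,"ty":0,"tz":0,"turn":0,"grip":0.5},{"tx":0,"ty":0,"tz":0,"turn":0,"grip":0.5}]'

```text
time: 30.78
position: [0.4429, -0.361, 0.3725]
tool_rot: [-1.389, -2.817, -0.0]
ft_force: [-0.2, -0.5, 0.1]
grip_width: 0.507
grip_force: 0.0
```

Run:
```python
from h import *
save("y","scene","side")
for n in("scene","side"):
    A=load("z",n)[0].astype(int);Z=load("y",n)[0].astype(int);d=abs(A-Z).max(2)>60
    print(n,"basket region change",d[172:235,125:200].sum() if n=="scene" else d[105:165,280:335].sum())
print(ctrl.close_job())
```

```text
scene basket region change 0
side basket region change 0
the job is handed in; nothing more can be done
None
```

The green tile stands fully down in the orange-tagged slot, the basket hangs level from both hooks, and the job was handed in at about 31 s; both camera views agree, but no verdict came back.

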